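Sort the washed-up filtration ware into its holders

TASK

Put away the filtration ware standing mixed on the grey mat: the two amber sample vials upright in empty bays of the white vial rack, the two porcelain crucibles upright on the steel tray, and the black rubber stopper on the floor of the grey box with the other stopper. Set each piece down rather than dropping it, and leave the conical flask and the wash bottle standing where they are.

Things in the scene. Friction and masses are not known exactly. Their poses are not given: they have to be found in the camera images.
- vial_a: One of two alike: sample vial, a straight upright cylinder of amber glass 28 mm in diameter with a paper band and a narrower white screw cap (25 mm in diameter) on top; 95 mm tall over the cap, the amber body straight up to 76 mm; about 60 g. Starts standing upright on the grey mat (mat top 4 mm above the bench). Origin: centre of its underside, z up along its axis
- vial_b: The second one: sample vial, a straight upright cylinder of amber glass 28 mm in diameter with a paper band and a narrower white screw cap (25 mm in diameter) on top; 95 mm tall over the cap, the amber body straight up to 76 mm; about 60 g. Starts standing upright on the grey mat (mat top 4 mm above the bench). Origin: centre of its underside, z up along its axis
- crucible_a: One of two alike: filter crucible, a white porcelain cup open at the top, 44 mm tall, 41 mm across the rim, walls nearly straight (39 mm across at 18 mm height) above a foot that tapers to 28 mm; walls 3 mm thick; about 35 g. Starts standing upright on the grey mat (mat top 4 mm above the bench). Origin: centre of its underside, z up along its axis
- crucible_b: The second one: filter crucible, a white porcelain cup open at the top, 44 mm tall, 41 mm across the rim, walls nearly straight (39 mm across at 18 mm height) above a foot that tapers to 28 mm; walls 3 mm thick; about 35 g. Starts standing upright on the grey mat (mat top 4 mm above the bench). Origin: centre of its underside, z up along its axis
- stopper: The loose solid black rubber stopper on the grey mat: a tapered plug 25 mm tall, 41 mm across the top and 33 mm across the bottom, about 35 g, standing wide end up (mat top 4 mm above the bench). Origin: centre of its underside, z up along its axis
- vial_rack: Vial rack, a fixed white plastic open-topped box 97 x 144 mm (x, y) and 40 mm high, divided by 3 mm walls into six square bays 44 mm wide (2 along x, 3 along y), all open above, floor 3 mm thick. Bay centres at x = +-23.5 mm and y = -47, 0, +47 mm. The bay at x = +23.5, y = -47 mm already holds a loose vial like the others; the other five are empty. Origin: centre of its underside on the bench, z up; it stands turned by up to 0.25 rad
- crucible_tray: Crucible tray, a fixed shallow stainless steel tray 120 x 150 mm (x, y) with a rim 14 mm high and flat floor 2 mm thick, empty, and a small wire handle sticking 16 mm out of each short side (at +-y). Origin: centre of its underside on the bench, z up; it stands turned by up to 0.25 rad
- stopper_box: Stopper box, a fixed open grey plastic box 130 x 165 mm (x, y; 138 x 173 mm over its lip) and 30 mm high, walls and floor 3 mm thick, undivided. A loose black stopper like the other already stands in it at x = +25, y = -50 mm; the rest is empty. Origin: centre of its underside on the bench, z up; it stands turned by up to 0.25 rad
- flask: Bystander: empty loose conical flask of clear glass, 140 mm tall, 85 mm across the base, 40 mm across the mouth; stands on the bench beyond the work. Origin: centre of its underside
- wash_bottle: Bystander: loose white plastic wash bottle, 72 mm in diameter, 162 mm tall with its red cap, a red bent spout above it to 206 mm reaching 78 mm out along its +x; stands on the bench beyond the work. Origin: centre of its underside
Not all that is in view belongs to the job. Leave any turquoise or yellow look-alike of the crucible_a alone.

How it is judged:
At the end, for the whole second after the job is handed in: Both vials upright (within 0.15 rad) on the floor of bays of the rack, both crucibles upright (within 0.15 rad) on the tray floor inside its rim, the stopper on the floor of the stopper box, all at rest and released; flask and wash bottle standing within 20 mm of where they were (x of vial_a in the frame of vial_rack between -0.046 and 0.046 m and y of vial_a in the frame of vial_rack between -0.07 and 0.07 m and z of each of vial_a, vial_b in the frame of vial_rack below 0.01 m and linear speed of each of vial_a, vial_b, crucible_a, crucible_b, stopper below 0.02 m/s and contact force between the fingers and vial_a below 0.1 N and angle between each of vial_a, vial_b, crucible_a, crucible_b's own z axis and vertical below 0.15 rad and x of vial_b in the frame of vial_rack between -0.046 and 0.046 m and y of vial_b in the frame of vial_rack between -0.07 and 0.07 m and contact force between the fingers and vial_b below 0.1 N and x of crucible_a in the frame of crucible_tray between -0.055 and 0.055 m and y of crucible_a in the frame of crucible_tray between -0.07 and 0.07 m and z of each of crucible_a, crucible_b in the frame of crucible_tray below 0.008 m and contact force between the fingers and crucible_a below 0.1 N and x of crucible_b in the frame of crucible_tray between -0.055 and 0.055 m and y of crucible_b in the frame of crucible_tray between -0.07 and 0.07 m and contact force between the fingers and crucible_b below 0.1 N and x of stopper in the frame of stopper_box between -0.062 and 0.062 m and y of stopper in the frame of stopper_box between -0.079 and 0.079 m and z of stopper in the frame of stopper_box below 0.025 m and contact force between the fingers and stopper below 0.1 N and distance of each of flask, wash_bottle from where it was at the start of the episode below 0.02 m and angle between each of flask, wash_bottle's own z axis and vertical below 0.2 rad); the robot touches nothing.
It fails at once if the conical flask or the wash bottle is knocked over or shifted more than 20 mm (distance of any of flask, wash_bottle from where it was at the start of the episode above 0.02 m or angle between any of flask, wash_bottle's own z axis and vertical above 0.3 rad).
It fails at once if a vial, a crucible or the stopper is dropped: out of the fingers and moving faster than 0.75 m/s (a fall of about 30 mm) ((contact force between the fingers and vial_a below 0.05 N and linear speed of vial_a above 0.75 m/s) or (contact force between the fingers and vial_b below 0.05 N and linear speed of vial_b above 0.75 m/s) or (contact force between the fingers and crucible_a below 0.05 N and linear speed of crucible_a above 0.75 m/s) or (contact force between the fingers and crucible_b below 0.05 N and linear speed of crucible_b above 0.75 m/s) or (contact force between the fingers and stopper below 0.05 N and linear speed of stopper above 0.75 m/s)).
It also fails if it takes over 125 s, if anything falls off the work surface, if the arm or the gripper's body presses on something with over 40 N, if the wrist force passes 120 N, or if a joint passes its speed limit or range.

ROBOT

A 6-joint arm with a two-finger parallel gripper is mounted at the origin on the work surface. World frame = base frame: x ahead of the robot, y to its left, z up, the work surface at z = 0. Lengths are in m, angles in rad, forces in N, time in s.
With the tool pointing down it reaches from about 0.425 to 0.95 m from the base axis. Payload 3.5 kg.
Tool frame: the origin (TCP) lies at the very end of the fingers, on their centre line; the grasp point (between the pads) lies 19 mm behind it; z points along the fingers, y is the direction in which the jaws open and shut (so a half turn about z gives the same grasp; the last joint's range is limited). The gripper opens to 85 mm and grips with 20 to 120 N. Pads are 22 mm wide; open, the fingers measure 114 mm over their backs; the gripper's body (76 mm by 85 mm) begins 54 mm behind the grasp point. The pads swing forward as they close: fully open they stand 13 mm farther back than shut.
Start: joints at [-1.352, 0.286, 1.577, -0, 1.279, -0.15], TCP at [0.243, -0.63, 0.231] pointing down, gripper open.
Joint ranges: [-2.77, 2.77], [-0.9, 2.22], [0.21, 2.48], [-1.53, 4.67], [0.24, 2.81], [-2.84, 2.84]. Speed limits (rad/s): [2.79, 2.79, 3.14, 3.14, 3.14, 3.14].

INTERFACE

Orientations are given as a unit quaternion [x, y, z, w].
In Python, from plant import ctrl, eyes, ticket gives the robot as it stands.
- The arm moves only by the tool send_rows, never from a script. Its arguments are lists of equal length, an entry for each row: "translation": the shift along the tool's x, y, z in units of 30 mm (1.0 is 30 mm), a list of three; "rotation": the turn, a rotation vector about the tool's x, y, z in units of 5 degrees (1.0 is 5 degrees), a list of three; "grip": the finger opening in mm, from 0 to 85.4. A call has 1 to 5 rows; each row shifts and turns the commanded pose from where the row before left it, along the tool's axes as they then stand; what a row does not reach is not made up. A row lasts 1/8 s, in which the tool goes at most 62.5 mm and 10.7 degrees, less where a joint would pass 70% of its speed; a pose out of reach is approached as far as the arm can. A call is refused whole if a number of a shift passes 1 or a number of a turn 1, either way. A call with a gripper value outside its range is refused whole. The fingers move at their own pace and stop on an object; "squeeze" is the grip in N (left out, the last holds). Time passes only in rows, so rows that do not move let the fingers close. It gives the time, the measured TCP pose, the force and the opening at its end, in the units of the state.
- ctrl.get_state(): the state, without advancing time (a new reading comes with each control period).
- eyes.read_camera(name): name is "scene" or "top" or "wrist"; returns a dict with "image" (420x560x3 uint8, blue, green, red), "mtx" (3x3 intrinsics, pixels), "xyz" and "orientation" of the camera in the world; the wrist camera has in their place "hand_eye" (4x4, takes a point from camera to tool coordinates, whose origin is the TCP and whose axes are the flange's). Camera axes: x right, y down, z forward; pixel columns grow to the right and rows downward; lengths in m; the calibration is good to about 2 mm. A picture is of the moment at which its call begins: read the wrist's pose just before it. There is no depth.
- ticket.sign_off(): hands the job in, once; it reports no verdict.
The state is a dict: "time": time; "qpos": joint angles; "dq": joint speeds; "joint_efforts": joint torques, N m; "eef_pos": TCP position; "tcp_rot": TCP orientation; "contact_force": force on the tool from outside, world axes, zero at the start; "wrist_torque": the same for the moment, N m; "opening": opening from 0.0 (shut) to 1.0 (fully open).
Only numpy, scipy, OpenCV 4.12 (cv2) and the standard library are available. Lean on these libraries where they do the work, as an engineer would, in place of code of your own. Each camera call takes 0.05 s, during which the arm holds its last target. There are 200 camera calls.

## Working session

There is one attempt and no reset: what is moved stays moved. The work goes in short steps, Python scripts to look and compute and a tool call to move; the robot and the scene stay as the last step left them, time stands still between calls to the robot, and variables do not carry over. Pictures are saved under pics/ and viewed, about 12 in all and at most 16, crops included, and the job is handed in when it is done.

Besides the shell and the picture viewer there is one more tool, called after "Request:" as name(argument=value, ...) on one line, values as JSON. send_rows: Moves the arm, as the interface text tells. Its arguments: {"type":"object","properties":{"translation":{"type":"array"},"rotation":{"type":"array"},"grip":{"type":"array"},"squeeze":{"type":"number"}},"required":["translation","rotation","grip"]}

```bash
mkdir -p pics; ls
python3 - <<'E'
from plant import ctrl, eyes
import cv2
print(ctrl.get_state())
for n in ("top","scene"):
    c=eyes.read_camera(n); cv2.imwrite(f"pics/{n}0.png",c["image"]); print(n,c["mtx"],c["xyz"],c["orientation"])
E
```

```text
pics
{'time': 0.0, 'qpos': array([-1.35197643e+00,  2.87164573e-01,  1.57817918e+00,  1.01586233e-05,
        1.27859382e+00, -1.49991431e-01]), 'dq': array([-0.00049378, -0.00120892,  0.00235803, -0.00101208, -0.00126652,
       -0.00327018]), 'joint_efforts': array([ 1.41191391e-03, -4.05978012e+01, -2.92624658e+01,  2.42269198e-05,
        5.71280703e-03, -3.04568701e-06]), 'eef_pos': array([ 0.24323346, -0.62894942,  0.22994672]), 'tcp_rot': array([ 9.83044996e-01,  1.83360739e-01, -3.54818957e-05, -1.17193179e-03]), 'contact_force': array([-0.19853099, -0.41479217, -1.33892719]), 'wrist_torque': array([ 0.04324005, -0.00547583,  0.00986384]), 'opening': 1.0001362465313097}
top [[539.17844353   0.         281.01192583]
 [  0.         539.17844353 205.52237149]
 [  0.           0.           1.        ]] [0.39985781 0.00332301 1.07626414] [-0.69911084  0.70951489 -0.06213101  0.06302689]
scene [[453.10807282   0.         280.38274494]
 [  0.         453.10807282 206.9452287 ]
 [  0.           0.           1.        ]] [ 1.12208593 -0.1215194   0.76918033] [ 0.7200655   0.61070879 -0.20838351 -0.25517988]
```

View pics/top0.png

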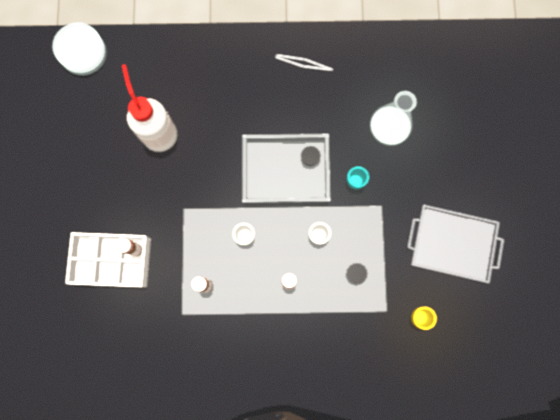

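View pics/scene0.png

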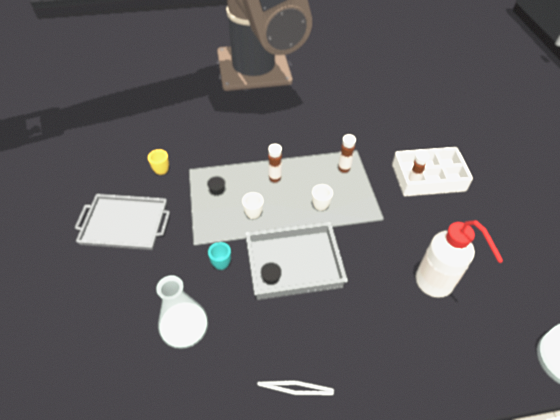

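The top view has +x up and +y left. It shows vial caps at (200,284) and (289,281), crucibles at (243,234) and (319,234), and the stopper at (357,273). The rack is at (108,260), the tray at (455,243) and the box at (286,168). The scene view agrees with this layout.

```bash
cat > h.py <<'E'
import numpy as np, cv2
from plant import ctrl, eyes
from scipy.spatial.transform import Rotation as R
def cam(n):
    s=ctrl.get_state(); c=eyes.read_camera(n)
    if n=="wrist":
        T=np.eye(4);T[:3,:3]=R.from_quat(s["tcp_rot"]).as_matrix();T[:3,3]=s["eef_pos"]
        T=T@np.array(c["hand_eye"]);c["R"],c["t"]=T[:3,:3],T[:3,3]
    else: c["R"],c["t"]=R.from_quat(c["orientation"]).as_matrix(),np.array(c["xyz"])
    return c
def ray(c,u,v,z):
    d=c["R"]@np.linalg.inv(c["mtx"])@[u,v,1.]
    return c["t"]+d*(z-c["t"][2])/d[2]
def proj(c,p):
    q=c["mtx"]@c["R"].T@(np.asarray(p)-c["t"]); return q[:2]/q[2]
def blobs(mask,box,amin=20):
    x0,y0,x1,y1=box; m=np.zeros_like(mask);m[y0:y1,x0:x1]=mask[y0:y1,x0:x1]
    cs,_=cv2.findContours(m,cv2.RETR_EXTERNAL,cv2.CHAIN_APPROX_NONE)
    return sorted([k for k in cs if cv2.contourArea(k)>amin],key=cv2.contourArea,reverse=True)
E
python3 - <<'E'
from h import *
c=cam("top"); im=c["image"]; g=im.min(2); hsv=cv2.cvtColor(im,cv2.COLOR_BGR2HSV)
print("mat gray",im[300,250],"tray",im[245,455],"box",im[190,270],"cap",im[284,199],"stopper",im[273,357],"cru",im[225,243],"rackwall",im[235,100],"bg",im[350,200])
W=((g>225)*255).astype(np.uint8)
K=((im.max(2)<80)*255).astype(np.uint8)
for nm,m,b,z in [("va",W,(188,272,212,300),.099),("vb",W,(275,268,305,295),.099),("ca",W,(225,215,262,252),.048),("cb",W,(302,215,337,252),.048),("st",K,(340,258,375,290),.029)]:
    for k in blobs(m,b)[:2]:
        (u,v),r=cv2.minEnclosingCircle(k); p=ray(c,u,v,z)
        bb=cv2.boundingRect(k); print(nm,(round(u,1),round(v,1)),bb,"diam mm",round(2*r*(c["t"][2]-z)/539*1e3,1),p.round(4))
L=((g>100)*255).astype(np.uint8)
for nm,b,z in [("rack",(55,222,160,298),.04),("tray",(400,195,512,290),.014),("box",(233,125,338,205),.03)]:
    k=blobs(L,b)[0]
    if nm=="tray":
        m=np.zeros_like(L);cv2.drawContours(m,[k],-1,255,-1);m=cv2.morphologyEx(m,cv2.MORPH_OPEN,np.ones((21,21)));k=blobs(m,b)[0]
    q=cv2.approxPolyDP(cv2.convexHull(k),5,True)[:,0]; q4=cv2.boxPoints(cv2.minAreaRect(k))
    P=np.array([ray(c,*x,z) for x in q4]); e=P[1]-P[0]
    print(nm,q.tolist(),q4.round(1).tolist()); print(P[:,:2].round(4).tolist(),"ctr",P.mean(0).round(4),"sides",[round(np.linalg.norm(P[i]-P[i-1]),4) for i in (1,2)],"ang",np.degrees(np.arctan2(e[1],e[0])).round(1))
big=cv2.resize(im[215:310,50:160],None,fx=5,fy=5,interpolation=cv2.INTER_CUBIC);cv2.imwrite("pics/rack0.png",big)
E
```

```text
mat gray [222 226 227] tray [234 236 237] box [232 236 236] cap [255 255 255] stopper [107 110 116] cru [241 250 252] rackwall [255 255 255] bg [68 65 67]
va (197.4, 283.1) (190, 275, 16, 17) diam mm 29.9 [0.4357 0.1555 0.099 ]
vb (288.9, 279.1) (281, 272, 16, 16) diam mm 29.7 [ 0.4404 -0.009   0.099 ]
ca (243.2, 233.0) (231, 221, 25, 24) diam mm 47.2 [0.5315 0.0767 0.048 ]
cb (319.5, 232.5) (308, 221, 24, 23) diam mm 47.1 [ 0.5303 -0.0698  0.048 ]
rack [[70, 232], [145, 234], [151, 239], [147, 286], [66, 284]] [[64.5, 284.70001220703125], [66.80000305175781, 230.39999389648438], [151.3000030517578, 233.89999389648438], [149.0, 288.20001220703125]]
[[0.4384, 0.4178], [0.5427, 0.4192], [0.5334, 0.2552], [0.4294, 0.2566]] ctr [0.486  0.3372 0.04  ] sides [np.float64(0.1043), np.float64(0.1643)] ang 0.8
tray [[421, 208], [497, 221], [501, 259], [490, 279], [413, 266], [410, 228]] [[401.3999938964844, 263.5], [415.70001220703125, 201.5], [509.8999938964844, 223.1999969482422], [495.6000061035156, 285.20001220703125]]
[[0.471, -0.2313], [0.5943, -0.2666], [0.5476, -0.4511], [0.4262, -0.4123]] ctr [ 0.5098 -0.3403  0.014 ] sides [np.float64(0.1282), np.float64(0.1902)] ang -16.0
box [[329, 134], [330, 201], [241, 202], [242, 134]] [[240.0, 133.60000610351562], [330.1000061035156, 132.3000030517578], [331.1000061035156, 201.8000030517578], [241.0, 203.0]]
[[0.7361, 0.0839], [0.7359, -0.098], [0.5933, -0.0956], [0.5934, 0.0821]] ctr [ 0.6647 -0.0069  0.03  ] sides [np.float64(0.1819), np.float64(0.1426)] ang -90.0
```

Run:
```python
from h import *
c=cam("top"); im=c["image"]
f=lambda b:cv2.resize(im[b[1]:b[3],b[0]:b[2]],None,fx=5,fy=5,interpolation=cv2.INTER_CUBIC)
a=np.hstack([f((55,225,160,295)),np.zeros((350,10,3),np.uint8)]);b=f((180,262,305,302))
a=cv2.resize(a,(535,350))
o=np.zeros((350+210,640,3),np.uint8);o[:350,:535]=a;o[355:555,:625]=b
cv2.imwrite("pics/z1.png",o)
```

```text
(no output)
```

View pics/z1.png

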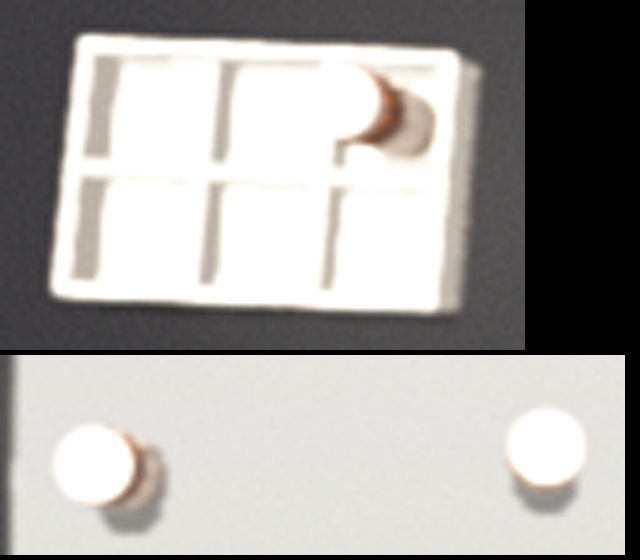

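Zoomed, the rack's top corners are (70.4,232), (147.4,235), (143,287.4) and (65,284). The vial caps are at (199.4,283.8) and (289.2,280.4).

Run:
```python
from h import *
c=cam("top"); im=c["image"]; s=cam("scene")
for nm,q,z,hx,hy in [("rack",[(70.4,232),(147.4,235),(143,287.4),(65,284)],.04,97,144),("tray",[(421,207),(498,220),(490.5,280),(412.5,267)],.014,120,150),("box",[(241.5,133.5),(329.5,133),(330.5,202),(241.,203)],.03,138,173)]:
    P=np.array([ray(c,*x,z)[:2] for x in q]); ctr=P.mean(0)
    ey=(P[0]-P[1]+P[3]-P[2]); ex=(P[0]-P[3]+P[1]-P[2])
    print(nm,ctr.round(4),"y len",np.linalg.norm(ey)/2,"x len",np.linalg.norm(ex)/2,"yaw deg",np.degrees(np.arctan2(-ey[0],ey[1])).round(2),np.degrees(np.arctan2(ex[1],ex[0])).round(2))
    print(" in scene",proj(s,[*ctr,z]).round(1))
V=((im.max(2)<150)*255).astype(np.uint8)
for k in blobs(V,(340,258,375,290)):
    (u,v),r=cv2.minEnclosingCircle(k);print("stopper",u,v,r*2*1.05/.539,ray(c,u,v,.029).round(4))
for nm,u,v,z in [("va",199.4,283.8,.099),("vb",289.2,280.4,.099),("ca",243.3,234,.048),("cb",319.6,233.3,.048)]:
    p=ray(c,u,v,z); print(nm,p.round(4),"scene px",proj(s,p).round(1))
```

```text
rack [0.4855 0.3399] y len 0.149376783892567 x len 0.10007884402430592 yaw deg -3.19 -2.96
 in scene [432.5 164.1]
tray [ 0.5094 -0.3401] y len 0.15364943496940503 x len 0.12101021698528822 yaw deg -10.5 -11.58
 in scene [123.1 218.1]
box [ 0.6643 -0.007 ] y len 0.17718097950127618 x len 0.14224024640923044 yaw deg -0.38 -0.72
 in scene [294.8 254.6]
stopper 356.2272644042969 273.68182373046875 40.484500240969965 [ 0.4517 -0.1398  0.029 ]
va [0.4343 0.1519 0.099 ] scene px [348.5 137.9]
vb [ 0.438  -0.0094  0.099 ] scene px [274.9 147.3]
ca [0.5296 0.0765 0.048 ] scene px [322.3 190.7]
cb [ 0.5288 -0.07    0.048 ] scene px [252.8 198.9]
```

The scene projections agree to about 1–2 px. My plan is to turn the tool so that tool x is world +y, tool y is world +x and z points down. I'll then take the stopper first, both crucibles next and the vials last.

Request:
send_rows(translation=[[0,0,0],[0,0,0],[0,0,0],[0,0,0],[0,0,0]], rotation=[[0,0,-1],[0,0,-1],[0,0,-1],[0,0,-1],[0,0,-1]], grip=[85,85,85,85,85], squeeze=35)

```text
time: 0.92
eef_pos: [0.2434, -0.6295, 0.2312]
tcp_rot: [0.919, 0.393, 0.0, -0.0]
contact_force: [-0.3, -0.1, 0.2]
opening: 0.995
```

Request:
send_rows(translation=[[0,0,0],[0,0,0],[0,0,0],[0,0,0],[0,0,0]], rotation=[[0,0,-1],[0,0,-1],[0,0,-1],[0,0,-1],[0,0,-1]], grip=[70,70,70,70,70])

```text
time: 1.55
eef_pos: [0.2433, -0.6295, 0.2312]
tcp_rot: [0.813, 0.583, 0.0, -0.0]
contact_force: [0.6, -0.3, 0.0]
opening: 0.819
```

Request:
send_rows(translation=[[0,0,0],[0,0,0],[0,0,0],[0,0,0],[0,0,0]], rotation=[[0,0,-1],[0,0,-1],[0,0,-1],[0,0,-0.78],[0,0,0]], grip=[60,60,60,60,60])

```text
time: 2.17
eef_pos: [0.2433, -0.6295, 0.2312]
tcp_rot: [0.707, 0.707, 0.0, -0.0]
contact_force: [-0.7, 0.3, 0.3]
opening: 0.702
```

Request:
send_rows(translation=[[0.96,0.41,0],[0.96,0.41,0],[0.96,0.41,0],[0.96,0.41,0.2],[0.96,0.41,0.2]], rotation=[[0,0,0],[0,0,0],[0,0,0],[0,0,0],[0,0,0]], grip=[60,60,60,60,60])

```text
time: 2.8
eef_pos: [0.3051, -0.4847, 0.2194]
tcp_rot: [0.707, 0.707, -0.0, 0.0]
contact_force: [0.7, -0.1, 0.0]
opening: 0.704
```

Request:
send_rows(translation=[[0.96,0.41,0.2],[0.96,0.41,0.2],[0.96,0.41,0.2],[0.96,0.41,0.2],[0.96,0.41,0.2]], rotation=[[0,0,0],[0,0,0],[0,0,0],[0,0,0],[0,0,0]], grip=[60,60,60,60,60])

```text
time: 3.42
eef_pos: [0.3665, -0.3406, 0.1893]
tcp_rot: [0.707, 0.707, 0.0, 0.0]
contact_force: [1.0, -0.0, -0.6]
opening: 0.702
```

Request:
send_rows(translation=[[0.96,0.41,0.4],[0.96,0.41,0.5],[0.96,0.41,0.5],[0.96,0.41,0.5],[0.96,0.41,0.5]], rotation=[[0,0,0],[0,0,0],[0,0,0],[0,0,0],[0,0,0]], grip=[60,60,60,60,60])

```text
time: 4.05
eef_pos: [0.428, -0.1966, 0.1171]
tcp_rot: [0.707, 0.707, 0.0, 0.0]
contact_force: [-0.1, -0.2, -0.4]
opening: 0.698
```

Request:
send_rows(translation=[[0.96,0.41,0.2],[0.96,0.41,0.1],[0,0,0]], rotation=[[0,0,0],[0,0,0],[0,0,0]], grip=[60,60,60])

```text
time: 4.42
eef_pos: [0.4523, -0.1384, 0.1081]
tcp_rot: [0.706, 0.708, -0.0, -0.0]
contact_force: [-0.5, -0.3, 0.6]
opening: 0.706
```

Run:
```python
from h import *
c=cam("wrist"); cv2.imwrite("pics/w1.png",c["image"]); np.savez("w1.npz",R=c["R"],t=c["t"],mtx=c["mtx"]);print(c["hand_eye"],c["t"],ctrl.get_state()["eef_pos"])
print(proj(c,[.4517,-.1398,.029]))
```

```text
[[-8.50571908e-04 -9.66211080e-01 -2.57750706e-01  6.54463629e-02]
 [ 9.99999378e-01 -1.00787140e-03  4.78156346e-04 -1.03895878e-04]
 [-7.21779524e-04 -2.57750138e-01  9.66211336e-01 -1.43090147e-01]
 [ 0.00000000e+00  0.00000000e+00  0.00000000e+00  1.00000000e+00]] [ 0.45214624 -0.07301537  0.25116778] [ 0.45231283 -0.13945011  0.10836835]
[278.75806598 225.41039139]
```

View pics/w1.png

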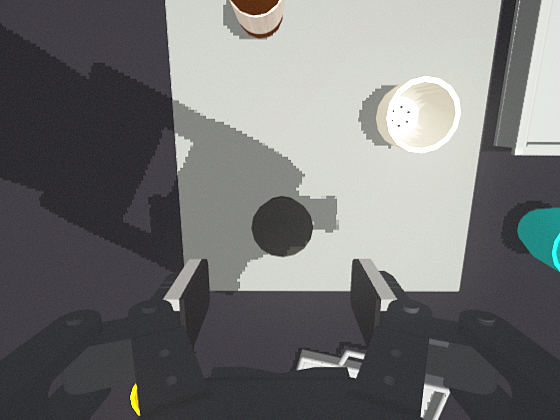

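The wrist view shows the stopper at (282,226), 3 px from the prediction and centred between the jaws (about 283). I'll descend and grip.

Request:
send_rows(translation=[[0,0,0.9],[0,0,0.9],[0,0,0.9],[0,0,0.6],[0,0,0.05]], rotation=[[0,0,0],[0,0,0],[0,0,0],[0,0,0],[0,0,0]], grip=[60,60,60,60,60])

```text
time: 5.1
eef_pos: [0.4511, -0.1404, 0.0068]
tcp_rot: [0.708, 0.707, -0.0, -0.001]
contact_force: [-0.5, -0.3, 0.2]
opening: 0.702
```

Request:
send_rows(translation=[[0,0,0],[0,0,0],[0,0,0],[0,0,0],[0,0,0]], rotation=[[0,0,0],[0,0,0],[0,0,0],[0,0,0],[0,0,0]], grip=[30,30,30,30,30], squeeze=40)

```text
time: 5.72
eef_pos: [0.4531, -0.1407, 0.0091]
tcp_rot: [0.707, 0.707, 0.0, 0.001]
contact_force: [-1.2, -1.1, 7.8]
opening: 0.448
```

Run:
```python
from h import *
d=np.load("w1.npz"); c=dict(d)
for u,v,z in [(424,114,.048)]: print(ray(c,u,v,z))
c=cam("wrist"); cv2.imwrite("pics/w2.png",c["image"][150:,:]);s=ctrl.get_state();print(s["eef_pos"],s["opening"])
```

```text
[ 0.531827   -0.06976988  0.048     ]
[ 0.45314073 -0.14071028  0.00908131] 0.4415551064294385
```

View pics/w2.png

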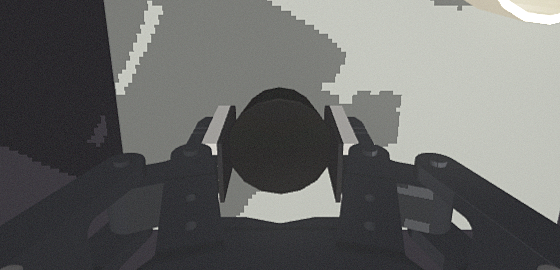

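The stopper is gripped at 37.7 mm, which matches its mid diameter. I'll lift it and carry it to the box.

Request:
send_rows(translation=[[0,0,-0.5],[0,0,-0.7],[0,0,-0.9],[0.1,0.2,-0.9],[0.8,0.99,0]], rotation=[[0,0,0],[0,0,0],[0,0,0],[0,0,0],[0,0,0]], grip=[30,30,30,30,30])

```text
time: 6.4
eef_pos: [0.4894, -0.1138, 0.1012]
tcp_rot: [0.708, 0.706, 0.001, 0.003]
contact_force: [0.9, -0.6, -0.5]
opening: 0.444
```

Request:
send_rows(translation=[[0.8,0.99,0],[0.8,0.99,0],[0.8,0.99,0],[0.8,0.99,0],[0.8,0.99,0]], rotation=[[0,0,0],[0,0,0],[0,0,0],[0,0,0],[0,0,0]], grip=[30,30,30,30,30])

```text
time: 7.02
eef_pos: [0.637, 0.0085, 0.0983]
tcp_rot: [0.707, 0.707, 0.0, -0.0]
contact_force: [1.0, 0.5, 0.2]
opening: 0.443
```

Request:
send_rows(translation=[[0.7,0.78,0],[0,0,0.9],[0,0,0.9],[0,0,0],[0,0,0]], rotation=[[0,0,0],[0,0,0],[0,0,0],[0,0,0],[0,0,0]], grip=[30,30,30,30,30])

```text
time: 7.65
eef_pos: [0.6602, 0.0283, 0.0451]
tcp_rot: [0.707, 0.707, 0.0, 0.0]
contact_force: [-0.1, -0.3, -0.6]
opening: 0.442
```

Run:
```python
from h import *
c=cam("wrist"); cv2.imwrite("pics/w3.png",c["image"]);s=ctrl.get_state();print(s["eef_pos"],s["opening"])
```

```text
[0.66073028 0.02815758 0.04569005] 0.4424745982450273
```

View pics/w3.png

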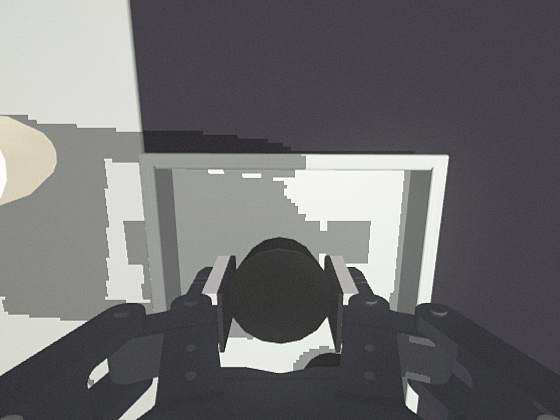

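The stopper is centred over the box with clear walls all round. I'll lower it and release.

Request:
send_rows(translation=[[0,0,0.6],[0,0,0.4],[0,0,0.15],[0,0,0.05],[0,0,0]], rotation=[[0,0,0],[0,0,0],[0,0,0],[0,0,0],[0,0,0]], grip=[30,30,30,30,30])

```text
time: 8.32
eef_pos: [0.6594, 0.0283, 0.0082]
tcp_rot: [0.707, 0.707, -0.0, -0.001]
contact_force: [-2.6, -0.0, 3.3]
opening: 0.439
```

Request:
send_rows(translation=[[0,0,0],[0,0,0],[0,0,-0.2],[0,0,-0.7],[0,0,-1]], rotation=[[0,0,0],[0,0,0],[0,0,0],[0,0,0],[0,0,0]], grip=[60,60,60,60,60])

```text
time: 8.95
eef_pos: [0.6594, 0.0282, 0.0659]
tcp_rot: [0.707, 0.707, -0.0, -0.0]
contact_force: [0.5, 0.9, -0.4]
opening: 0.705
```

Request:
send_rows(translation=[[0,0,-1],[0,0,-0.2],[0,0,0]], rotation=[[0,0,0],[0,0,0],[0,0,0]], grip=[60,60,60])

```text
time: 9.32
eef_pos: [0.66, 0.0282, 0.1016]
tcp_rot: [0.707, 0.707, 0.0, 0.001]
contact_force: [-1.4, -0.0, -0.6]
opening: 0.703
```

Request:
send_rows(translation=[[0.32,-0.86,0],[0.32,-0.86,0],[0.32,-0.86,0],[0.32,-0.86,0],[0.32,-0.86,0]], rotation=[[0,0,0],[0,0,0],[0,0,0],[0,0,0],[0,0,0]], grip=[70,70,70,70,70])

```text
time: 9.95
eef_pos: [0.5286, 0.0765, 0.099]
tcp_rot: [0.707, 0.707, -0.001, -0.001]
contact_force: [-0.5, 0.4, 0.2]
opening: 0.817
```

Request:
send_rows(translation=[[0,0,0]], rotation=[[0,0,0]], grip=[70])

```text
time: 10.07
eef_pos: [0.528, 0.0768, 0.0988]
tcp_rot: [0.707, 0.708, -0.001, -0.002]
contact_force: [-0.1, -0.5, -0.2]
opening: 0.818
```

Run:
```python
from h import *
c=cam("wrist"); im=c["image"];s=ctrl.get_state();print(s["eef_pos"],s["opening"])
cv2.imwrite("pics/w4.png",im); np.savez("w4.npz",R=c["R"],t=c["t"],mtx=c["mtx"])
print(proj(c,[.531,.0765,.048]),proj(c,[.4343,.1519,.099]))
```

```text
[0.52957422 0.07634546 0.09953146] 0.8226871181985923
[285.35189719 237.72689787] [35.74496489 93.44400348]
```

View pics/w4.png

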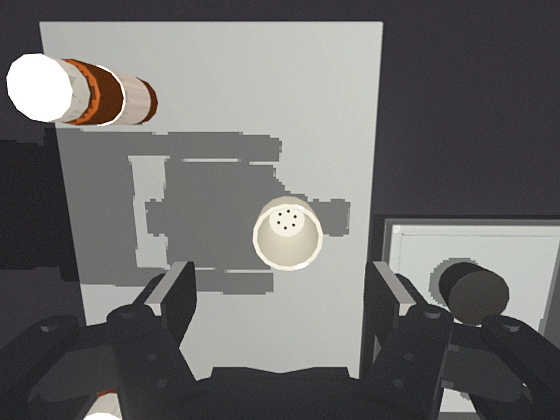

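The crucible rim is at (288,234), about 2 mm off in each axis, so I'll correct that while descending. The vial_a cap at (42,87) suggests a similar +2.5 mm offset.

Request:
send_rows(translation=[[0.07,0.08,0.7],[0,0,0.8],[0,0,0.8],[0,0,0.4],[0,0,0.05]], rotation=[[0,0,0],[0,0,0],[0,0,0],[0,0,0],[0,0,0]], grip=[70,70,70,70,70])

```text
time: 10.75
eef_pos: [0.5329, 0.078, 0.0173]
tcp_rot: [0.707, 0.707, -0.001, -0.001]
contact_force: [-0.1, 0.2, -0.0]
opening: 0.817
```

Request:
send_rows(translation=[[0,0,0],[0,0,0],[0,0,0],[0,0,0],[0,0,0]], rotation=[[0,0,0],[0,0,0],[0,0,0],[0,0,0],[0,0,0]], grip=[32,32,32,32,32], squeeze=35)

```text
time: 11.38
eef_pos: [0.534, 0.0782, 0.0195]
tcp_rot: [0.707, 0.707, 0.001, 0.001]
contact_force: [-0.4, 0.8, 6.2]
opening: 0.454
```

Request:
send_rows(translation=[[0,0,-0.5],[0,0,-0.8],[0,0,-1],[-0.3,0,-0.9],[-0.94,-0.06,-0.2]], rotation=[[0,0,0],[0,0,0],[0,0,0],[0,0,0],[0,0,0]], grip=[32,32,32,32,32])

```text
time: 12.0
eef_pos: [0.5325, 0.0414, 0.1232]
tcp_rot: [0.706, 0.708, 0.001, 0.002]
contact_force: [0.6, -0.8, -0.4]
opening: 0.456
```

Request:
send_rows(translation=[[-0.94,-0.06,0],[-0.94,-0.06,0],[-0.94,-0.06,0],[-0.94,-0.06,0],[-0.94,-0.06,0]], rotation=[[0,0,0],[0,0,0],[0,0,0],[0,0,0],[0,0,0]], grip=[32,32,32,32,32])

```text
time: 12.62
eef_pos: [0.5219, -0.1006, 0.1206]
tcp_rot: [0.707, 0.707, 0.0, -0.0]
contact_force: [0.9, 0.1, -0.5]
opening: 0.46
```

Request:
send_rows(translation=[[-0.94,-0.06,0],[-0.94,-0.06,0],[-0.94,-0.06,0],[-0.94,-0.06,0],[-0.94,-0.06,0]], rotation=[[0,0,0],[0,0,0],[0,0,0],[0,0,0],[0,0,0]], grip=[32,32,32,32,32])

```text
time: 13.25
eef_pos: [0.513, -0.2415, 0.1205]
tcp_rot: [0.707, 0.707, 0.0, -0.0]
contact_force: [1.1, 0.3, -0.8]
opening: 0.46
```

Request:
send_rows(translation=[[-0.94,-0.06,0],[-0.94,-0.06,0],[-0.94,-0.06,0],[-0.94,-0.06,0],[-0.64,-0.06,0]], rotation=[[0,0,0],[0,0,0],[0,0,0],[0,0,0],[0,0,0]], grip=[32,32,32,32,32])

```text
time: 13.88
eef_pos: [0.5043, -0.3743, 0.1205]
tcp_rot: [0.707, 0.707, 0.0, -0.0]
contact_force: [0.4, 0.2, -0.4]
opening: 0.455
```

Request:
send_rows(translation=[[0,0,0.7],[0,0,0.7],[0,0,0]], rotation=[[0,0,0],[0,0,0],[0,0,0]], grip=[32,32,32])

```text
time: 14.25
eef_pos: [0.5026, -0.3699, 0.074]
tcp_rot: [0.707, 0.708, 0.0, -0.004]
contact_force: [0.3, -0.4, 0.0]
opening: 0.458
```

Run:
```python
from h import *
c=cam("wrist"); im=c["image"];s=ctrl.get_state();print(s["eef_pos"],s["opening"])
cv2.imwrite("pics/w5.png",im)
```

```text
[ 0.50359063 -0.37092323  0.07577663] 0.45412241977245665
```

View pics/w5.png

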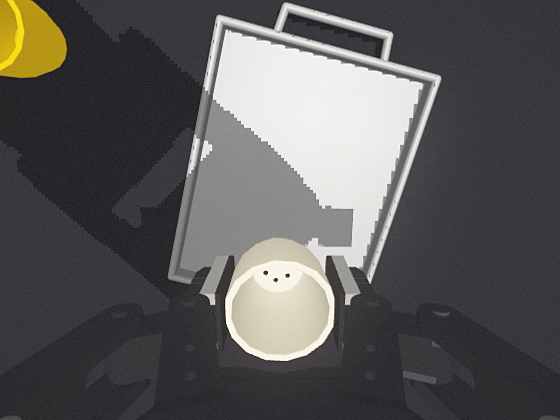

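Run:
```python
from h import *
c=cam("wrist")
a=np.radians(-11);M=np.array([[np.cos(a),-np.sin(a)],[np.sin(a),np.cos(a)]])
for x,y in [(-60,75),(60,75),(-60,-75),(60,-75),(0,-33)]:
    p=M@[x/1e3,y/1e3]+[.5094,-.3401]; print((x,y),p.round(3),proj(c,[*p,.014]).round(0))
for u,v in [(221,18),(438,78)]: print(ray(c,u,v,.014).round(4))
```

```text
(-60, 75) [ 0.465 -0.255] [206.  20.]
(60, 75) [ 0.583 -0.278] [427.  67.]
(-60, -75) [ 0.436 -0.402] [173. 279.]
(60, -75) [ 0.554 -0.425] [358. 312.]
(0, -33) [ 0.503 -0.372] [279. 234.]
[ 0.4726 -0.2539  0.014 ]
[ 0.5893 -0.2833  0.014 ]
```

The tray's visible corners match the prediction with yaw about -14°, so the crucible is over tray y ≈ -31 mm, well inside. I'll lower it and release.

Request:
send_rows(translation=[[0,0,0.8],[0,0,0.7],[0,0,0.35],[0,0,0.15],[0,0,0.04]], rotation=[[0,0,0],[0,0,0],[0,0,0],[0,0,0],[0,0,0]], grip=[32,32,32,32,32])

```text
time: 14.98
eef_pos: [0.5049, -0.3733, 0.0176]
tcp_rot: [0.707, 0.707, 0.0, 0.001]
contact_force: [-0.2, 0.7, 0.3]
opening: 0.453
```

Request:
send_rows(translation=[[0,0,0],[0,0,0],[0,0,0],[0,0,-0.5],[0,0,-1]], rotation=[[0,0,0],[0,0,0],[0,0,0],[0,0,0],[0,0,0]], grip=[58,58,58,58,58])

```text
time: 15.6
eef_pos: [0.5038, -0.3722, 0.062]
tcp_rot: [0.707, 0.707, 0.0, -0.001]
contact_force: [0.3, 1.1, 0.4]
opening: 0.682
```

Request:
send_rows(translation=[[0,0,-1],[0,0,-0.5],[0,0,0]], rotation=[[0,0,0],[0,0,0],[0,0,0]], grip=[70,70,70])

```text
time: 15.98
eef_pos: [0.5053, -0.3737, 0.1091]
tcp_rot: [0.707, 0.707, -0.0, 0.002]
contact_force: [0.8, 0.4, 0.9]
opening: 0.825
```

Run:
```python
from h import *
c=cam("wrist"); im=c["image"];s=ctrl.get_state();print(s["eef_pos"],s["opening"])
t=cam("top"); cv2.imwrite("pics/t6.png",np.hstack([cv2.resize(im,(480,360)),t["image"][20:380,270:560]]))
```

```text
[ 0.50452212 -0.3729671   0.10740249] 0.8173563874403866
```

View pics/t6.png

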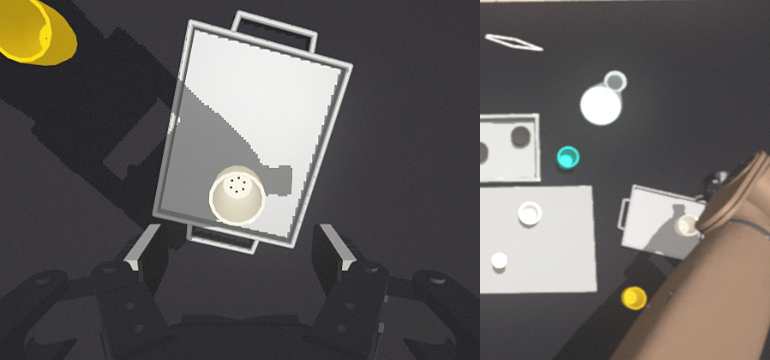

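crucible_a stands upright in the tray. crucible_b is next.

Request:
send_rows(translation=[[0.92,0.08,0],[0.92,0.08,0],[0.92,0.08,0],[0.92,0.08,0],[0.92,0.08,0]], rotation=[[0,0,0],[0,0,0],[0,0,0],[0,0,0],[0,0,0]], grip=[70,70,70,70,70])

```text
time: 16.7
eef_pos: [0.516, -0.2317, 0.1063]
tcp_rot: [0.706, 0.708, -0.0, -0.001]
contact_force: [0.5, 0.6, 0.3]
opening: 0.824
```

Request:
send_rows(translation=[[0.92,0.09,0],[0.92,0.09,0],[0.92,0.09,0],[0.92,0.09,0],[0.92,0.08,0]], rotation=[[0,0,0],[0,0,0],[0,0,0],[0,0,0],[0,0,0]], grip=[70,70,70,70,70])

```text
time: 17.32
eef_pos: [0.5286, -0.094, 0.1064]
tcp_rot: [0.706, 0.708, -0.0, -0.001]
contact_force: [0.1, -0.4, -0.2]
opening: 0.821
```

Request:
send_rows(translation=[[0.92,0.08,0],[0,0,0.3],[0,0,0]], rotation=[[0,0,0],[0,0,0],[0,0,0]], grip=[70,70,70])

```text
time: 17.7
eef_pos: [0.5306, -0.0684, 0.0966]
tcp_rot: [0.706, 0.708, -0.001, -0.001]
contact_force: [-0.6, -0.3, -0.5]
opening: 0.819
```

Run:
```python
from h import *
c=cam("wrist"); im=c["image"];s=ctrl.get_state();print(s["eef_pos"],s["opening"])
p=proj(c,[.532,-.069,.048]);print(p)
hsv=cv2.cvtColor(im,cv2.COLOR_BGR2HSV)
np.savez("w7.npz",R=c["R"],t=c["t"],mtx=c["mtx"]);cv2.imwrite("pics/w7.png",im)
for th in (235,242,248):
  for k in blobs(((im.max(2)>th)*255).astype(np.uint8),(220,160,350,300),100)[:2]: print(th,cv2.boundingRect(k),cv2.minEnclosingCircle(k))
```

```text
[ 0.53111588 -0.0690973   0.09719077] 0.8223721009149535
[282.38207724 239.41384408]
235 (246, 208, 70, 66) ((280.7344665527344, 240.365234375), 34.92422103881836)
```

The rim is measured at (281,240) against a predicted (282,239), so it's aligned. I'll descend, grip and carry it to tray y ≈ +33 mm.

Request:
send_rows(translation=[[0,0,0.8],[0,0,0.9],[0,0,0.7],[0,0,0.26],[0,0,0]], rotation=[[0,0,0],[0,0,0],[0,0,0],[0,0,0],[0,0,0]], grip=[70,70,70,70,70])

```text
time: 18.38
eef_pos: [0.5318, -0.0698, 0.0181]
tcp_rot: [0.707, 0.707, -0.0, -0.0]
contact_force: [0.1, 0.2, 0.7]
opening: 0.816
```

Request:
send_rows(translation=[[0,0,0],[0,0,0],[0,0,0],[0,0,0],[0,0,0]], rotation=[[0,0,0],[0,0,0],[0,0,0],[0,0,0],[0,0,0]], grip=[32,32,32,32,32])

```text
time: 19.0
eef_pos: [0.5327, -0.0697, 0.0196]
tcp_rot: [0.707, 0.707, 0.0, 0.001]
contact_force: [-1.7, 0.5, 5.4]
opening: 0.462
```

Request:
send_rows(translation=[[0,0,-0.5],[0,0,-0.8],[0,0,-0.9],[-0.3,0,-0.4],[-0.94,-0.06,0]], rotation=[[0,0,0],[0,0,0],[0,0,0],[0,0,0],[0,0,0]], grip=[32,32,32,32,32])

```text
time: 19.62
eef_pos: [0.5309, -0.1067, 0.0978]
tcp_rot: [0.706, 0.708, 0.001, 0.001]
contact_force: [-0.8, -0.1, -0.8]
opening: 0.458
```

Request:
send_rows(translation=[[-0.97,-0.04,0],[-0.97,-0.04,0],[-0.97,-0.04,0],[-0.97,-0.04,0],[-0.97,-0.04,0]], rotation=[[0,0,0],[0,0,0],[0,0,0],[0,0,0],[0,0,0]], grip=[32,32,32,32,32])

```text
time: 20.25
eef_pos: [0.5237, -0.2533, 0.0959]
tcp_rot: [0.707, 0.707, -0.0, -0.0]
contact_force: [0.3, 0.7, 0.1]
opening: 0.468
```

Request:
send_rows(translation=[[-0.97,-0.04,0],[-0.97,-0.04,0],[0,0,0.5],[0,0,0.8],[0,0,0.7]], rotation=[[0,0,0],[0,0,0],[0,0,0],[0,0,0],[0,0,0]], grip=[32,32,32,32,32])

```text
time: 20.88
eef_pos: [0.521, -0.309, 0.0341]
tcp_rot: [0.707, 0.707, 0.0, -0.001]
contact_force: [0.1, -0.6, -0.0]
opening: 0.463
```

Request:
send_rows(translation=[[0,0,0.4],[0,0,0.18],[0,0,0.06],[0,0,0],[0,0,0]], rotation=[[0,0,0],[0,0,0],[0,0,0],[0,0,0],[0,0,0]], grip=[32,32,32,32,32])

```text
time: 21.5
eef_pos: [0.5224, -0.3106, 0.0177]
tcp_rot: [0.707, 0.707, 0.0, 0.001]
contact_force: [-0.4, 0.4, 0.1]
opening: 0.459
```

Request:
send_rows(translation=[[0,0,0],[0,0,0],[0,0,0],[0,0,-0.5],[0,0,-1]], rotation=[[0,0,0],[0,0,0],[0,0,0],[0,0,0],[0,0,0]], grip=[58,58,58,58,58])

```text
time: 22.12
eef_pos: [0.5211, -0.3096, 0.0619]
tcp_rot: [0.707, 0.707, -0.0, -0.001]
contact_force: [-0.1, 0.6, 0.0]
opening: 0.682
```

Request:
send_rows(translation=[[0,0,-1],[0,0,-1],[0,0,-1],[0,0,-0.2],[0,0,0]], rotation=[[0,0,0],[0,0,0],[0,0,0],[0,0,0],[0,0,0]], grip=[58,58,58,58,58])

```text
time: 22.75
eef_pos: [0.5219, -0.3102, 0.1584]
tcp_rot: [0.707, 0.707, 0.0, 0.0]
contact_force: [-0.3, -0.4, -0.2]
opening: 0.68
```

Run:
```python
from h import *
c=cam("wrist"); im=c["image"];s=ctrl.get_state();print(s["eef_pos"],s["opening"])
cv2.imwrite("pics/w8.png",im)
```

```text
[ 0.5213821  -0.30984217  0.157216  ] 0.6786748425604078
```

View pics/w8.png

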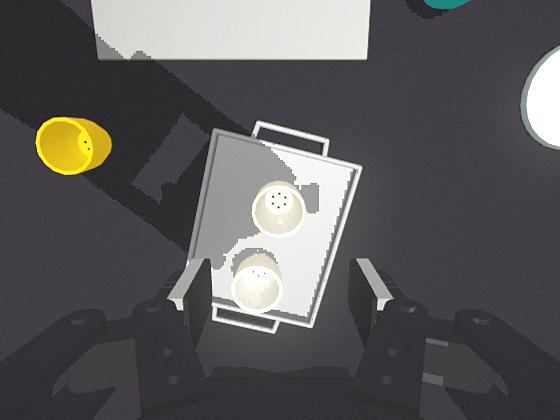

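Both crucibles stand upright inside the tray rim. Next I'll move to hover over vial_a.

Request:
send_rows(translation=[[0.97,-0.18,0],[0.97,-0.18,0],[0.97,-0.18,0],[0.97,-0.18,0],[0.97,-0.18,0]], rotation=[[0,0,0],[0,0,0],[0,0,0],[0,0,0],[0,0,0]], grip=[58,58,58,58,58])

```text
time: 23.42
eef_pos: [0.4935, -0.1633, 0.1561]
tcp_rot: [0.707, 0.707, -0.0, -0.002]
contact_force: [-0.7, 0.4, -0.5]
opening: 0.677
```

Request:
send_rows(translation=[[0.97,-0.18,0],[0.97,-0.18,0],[0.97,-0.18,0],[0.97,-0.18,0],[0.97,-0.18,0]], rotation=[[0,0,0],[0,0,0],[0,0,0],[0,0,0],[0,0,0]], grip=[58,58,58,58,58])

```text
time: 24.05
eef_pos: [0.4664, -0.0181, 0.1563]
tcp_rot: [0.707, 0.707, -0.001, -0.001]
contact_force: [-0.6, -0.0, -0.4]
opening: 0.678
```

Request:
send_rows(translation=[[0.97,-0.18,0],[0.97,-0.18,0],[0.97,-0.18,0],[0.97,-0.18,0],[0.97,-0.18,0]], rotation=[[0,0,0],[0,0,0],[0,0,0],[0,0,0],[0,0,0]], grip=[58,58,58,58,58])

```text
time: 24.68
eef_pos: [0.4393, 0.127, 0.1563]
tcp_rot: [0.707, 0.707, -0.001, -0.001]
contact_force: [0.4, -0.7, 0.5]
opening: 0.679
```

Request:
send_rows(translation=[[0.94,-0.12,0],[0,0,0]], rotation=[[0,0,0],[0,0,0]], grip=[58,58])

```text
time: 24.92
eef_pos: [0.4356, 0.1554, 0.1564]
tcp_rot: [0.706, 0.708, -0.001, -0.001]
contact_force: [-0.7, -0.2, 0.6]
opening: 0.676
```

Run:
```python
from h import *
c=cam("wrist"); im=c["image"];s=ctrl.get_state();print(s["eef_pos"],s["opening"])
print(proj(c,[.437,.1545,.099]),proj(c,[.437,.1545,.004]))
cv2.imwrite("pics/w9.png",im)
for k in blobs(((im.min(2)>235)*255).astype(np.uint8),(180,120,400,300),100)[:2]:
    (u,v),r=cv2.minEnclosingCircle(k);print(cv2.boundingRect(k),u,v,r,ray(c,u,v,.099))
```

```text
[0.43603107 0.15458918 0.15668431] 0.6780883531654266
[282.287475   234.99623656] [281.78210396 199.96863135]
(260, 217, 43, 42) 280.90655517578125 237.0828094482422 21.485042572021484 [0.43618278 0.15318911 0.099     ]
(248, 147, 129, 37) 312.0 147.5 64.0020523071289 [0.45333517 0.20586622 0.099     ]
```

View pics/w9.png

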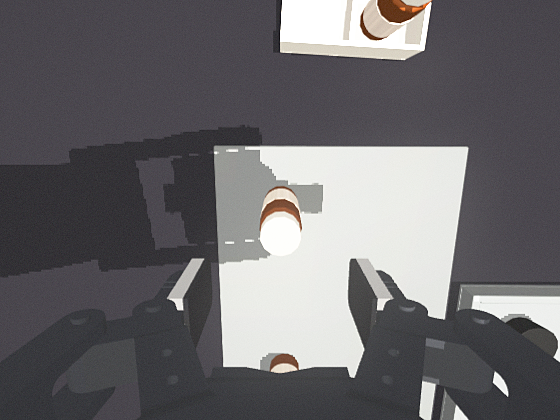

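vial_a measures (.4362,.1532), 1.4 mm off the commanded y. I'll correct that, descend, grip and lift.

Request:
send_rows(translation=[[-0.04,0,0.9],[0,0,0.9],[0,0,0.9],[0,0,0.7],[0,0,0.27]], rotation=[[0,0,0],[0,0,0],[0,0,0],[0,0,0],[0,0,0]], grip=[58,58,58,58,58])

```text
time: 25.6
eef_pos: [0.4358, 0.1521, 0.0461]
tcp_rot: [0.707, 0.707, -0.002, -0.001]
contact_force: [-0.4, 0.2, 0.2]
opening: 0.678
```

Request:
send_rows(translation=[[0,0,0],[0,0,0],[0,0,0],[0,0,0],[0,0,0]], rotation=[[0,0,0],[0,0,0],[0,0,0],[0,0,0],[0,0,0]], grip=[20,20,20,20,20], squeeze=40)

```text
time: 26.22
eef_pos: [0.4376, 0.1533, 0.0487]
tcp_rot: [0.707, 0.707, 0.0, 0.0]
contact_force: [-0.7, -0.2, 1.7]
opening: 0.313
```

Request:
send_rows(translation=[[0,0,0],[0,0,-0.5],[0,0,-0.9],[0,0,-1],[0,0,-1]], rotation=[[0,0,0],[0,0,0],[0,0,0],[0,0,0],[0,0,0]], grip=[20,20,20,20,20])

```text
time: 26.85
eef_pos: [0.4367, 0.1533, 0.1514]
tcp_rot: [0.707, 0.707, 0.0, -0.0]
contact_force: [1.3, 0.4, -0.9]
opening: 0.312
```

Request:
send_rows(translation=[[0.98,0.12,0],[0.98,0.12,0],[0.98,0.12,0],[0.98,0.12,0],[0.98,0.12,0]], rotation=[[0,0,0],[0,0,0],[0,0,0],[0,0,0],[0,0,0]], grip=[20,20,20,20,20])

```text
time: 27.48
eef_pos: [0.4548, 0.3012, 0.1506]
tcp_rot: [0.707, 0.707, 0.0, -0.0]
contact_force: [-0.2, -0.2, -0.7]
opening: 0.315
```

Request:
send_rows(translation=[[0.98,0.12,0],[0.98,0.12,0],[0.98,0.12,0],[0,0,0.3],[0,0,0]], rotation=[[0,0,0],[0,0,0],[0,0,0],[0,0,0],[0,0,0]], grip=[20,20,20,20,20])

```text
time: 28.1
eef_pos: [0.4646, 0.3875, 0.1397]
tcp_rot: [0.707, 0.707, -0.002, -0.0]
contact_force: [-0.5, -0.1, -0.6]
opening: 0.313
```

Run:
```python
from h import *
c=cam("wrist"); im=c["image"];s=ctrl.get_state();print(s["eef_pos"],s["opening"])
a=np.radians(-3);M=np.array([[np.cos(a),-np.sin(a)],[np.sin(a),np.cos(a)]])
for x,y in [(-48.5,72),(48.5,72),(-48.5,-72),(48.5,-72),(-23.5,47)]:
    p=M@[x/1e3,y/1e3]+[.487,.341]; q=proj(c,[*p,.04]); print((x,y),p.round(3),q.round(0))
    cv2.circle(im,tuple(int(round(v)) for v in q),3,(0,0,255),-1)
cv2.imwrite("pics/w10.png",im); np.savez("w10.npz",R=c["R"],t=c["t"],mtx=c["mtx"])
```

```text
[0.46493602 0.387347   0.14013516] 0.31479279929973797
(-48.5, 72) [0.442 0.415] [248. 176.]
(48.5, 72) [0.539 0.41 ] [388. 183.]
(-48.5, -72) [0.435 0.272] [243. 356.]
(48.5, -72) [0.532 0.267] [364. 361.]
(-23.5, 47) [0.466 0.389] [282. 213.]
```

View pics/w10.png

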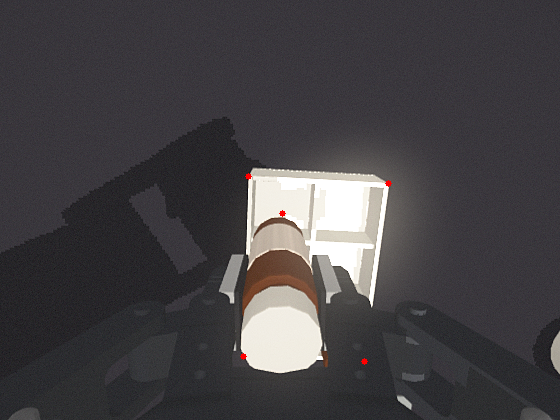

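The projected rack corners fall on the real ones. The target bay centre (.466,.389) is about 2 mm from the tool, so I'll correct that, lower the vial and release.

Request:
send_rows(translation=[[0.04,0.03,0.6],[0,0,0.8],[0,0,0.7],[0,0,0.5],[0,0,0.3]], rotation=[[0,0,0],[0,0,0],[0,0,0],[0,0,0],[0,0,0]], grip=[20,20,20,20,20])

```text
time: 28.78
eef_pos: [0.4663, 0.3892, 0.0526]
tcp_rot: [0.707, 0.707, -0.001, -0.0]
contact_force: [0.2, 0.3, -0.4]
opening: 0.317
```

Request:
send_rows(translation=[[0,0,0.15],[0,0,0.07],[0,0,0],[0,0,0]], rotation=[[0,0,0],[0,0,0],[0,0,0],[0,0,0]], grip=[20,20,20,20])

```text
time: 29.28
eef_pos: [0.4669, 0.3899, 0.048]
tcp_rot: [0.707, 0.707, 0.001, 0.0]
contact_force: [-0.0, 0.2, 0.3]
opening: 0.317
```

Request:
send_rows(translation=[[0,0,0],[0,0,0],[0,0,0],[0,0,-0.4],[0,0,-0.9]], rotation=[[0,0,0],[0,0,0],[0,0,0],[0,0,0],[0,0,0]], grip=[50,50,50,50,50])

```text
time: 29.9
eef_pos: [0.4657, 0.3891, 0.086]
tcp_rot: [0.707, 0.707, -0.001, -0.0]
contact_force: [-0.6, -0.1, 0.1]
opening: 0.583
```

Request:
send_rows(translation=[[0,0,-1],[0,0,-1],[0,0,-0.4],[0,0,0]], rotation=[[0,0,0],[0,0,0],[0,0,0],[0,0,0]], grip=[50,50,50,50])

```text
time: 30.4
eef_pos: [0.4671, 0.3899, 0.1596]
tcp_rot: [0.707, 0.707, 0.001, 0.0]
contact_force: [-0.4, 0.9, -0.1]
opening: 0.584
```

Run:
```python
from h import *
c=cam("wrist"); im=c["image"];s=ctrl.get_state();print(s["eef_pos"],s["opening"])
cv2.imwrite("pics/w11.png",im)
```

```text
[0.46638793 0.38946873 0.15811144] 0.5872764028410434
```

View pics/w11.png

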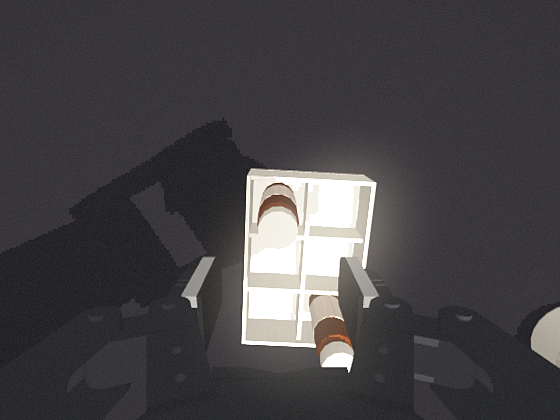

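vial_a stands upright in bay (-23.5,+47). vial_b is next.

Request:
send_rows(translation=[[-0.95,-0.06,0],[-0.95,-0.06,0],[-0.95,-0.06,0],[-0.95,-0.06,0],[-0.95,-0.06,0]], rotation=[[0,0,0],[0,0,0],[0,0,0],[0,0,0],[0,0,0]], grip=[58,58,58,58,58])

```text
time: 31.08
eef_pos: [0.4564, 0.2459, 0.1564]
tcp_rot: [0.707, 0.707, -0.002, -0.001]
contact_force: [-0.5, 0.2, 0.6]
opening: 0.678
```

Request:
send_rows(translation=[[-0.95,-0.06,0],[-0.95,-0.06,0],[-0.95,-0.06,0],[-0.95,-0.06,0],[-0.95,-0.06,0]], rotation=[[0,0,0],[0,0,0],[0,0,0],[0,0,0],[0,0,0]], grip=[58,58,58,58,58])

```text
time: 31.7
eef_pos: [0.4475, 0.1037, 0.1566]
tcp_rot: [0.707, 0.707, -0.001, -0.001]
contact_force: [0.6, 0.3, 0.6]
opening: 0.677
```

Request:
send_rows(translation=[[-0.95,-0.06,0],[-0.95,-0.06,0],[-0.95,-0.06,0],[-0.91,-0.06,0],[0,0,0]], rotation=[[0,0,0],[0,0,0],[0,0,0],[0,0,0],[0,0,0]], grip=[58,58,58,58,58])

```text
time: 32.33
eef_pos: [0.4407, -0.0091, 0.1569]
tcp_rot: [0.708, 0.706, -0.001, -0.001]
contact_force: [-0.4, 0.2, 0.0]
opening: 0.678
```

Run:
```python
from h import *
c=cam("wrist"); im=c["image"];s=ctrl.get_state();print(s["eef_pos"],s["opening"])
print(proj(c,[.440,-.008,.099]))
cv2.imwrite("pics/w12.png",im)
for k in blobs(((im.min(2)>235)*255).astype(np.uint8),(180,205,350,270),100)[:2]:
    (u,v),r=cv2.minEnclosingCircle(k);print(cv2.boundingRect(k),u,v,r,ray(c,u,v,.099))
```

```text
[ 0.44077015 -0.00829097  0.15707564] 0.6762321425319149
[278.87478832 231.73601408]
(259, 215, 40, 38) 278.5 232.5 20.012596130371094 [ 0.43977498 -0.00847637  0.099     ]
```

vial_b measures (.4398,-.0085), so it's aligned. I'll descend, grip and carry.

Request:
send_rows(translation=[[0,-0.05,0.9],[0,0,0.9],[0,0,0.9],[0,0,0.7],[0,0,0.27]], rotation=[[0,0,0],[0,0,0],[0,0,0],[0,0,0],[0,0,0]], grip=[58,58,58,58,58])

```text
time: 33.0
eef_pos: [0.4386, -0.0069, 0.0464]
tcp_rot: [0.707, 0.708, -0.001, -0.002]
contact_force: [0.2, 0.6, -1.1]
opening: 0.681
```

Request:
send_rows(translation=[[0,0,0],[0,0,0],[0,0,0],[0,0,0],[0,0,0]], rotation=[[0,0,0],[0,0,0],[0,0,0],[0,0,0],[0,0,0]], grip=[20,20,20,20,20])

```text
time: 33.62
eef_pos: [0.4406, -0.0083, 0.049]
tcp_rot: [0.707, 0.707, 0.0, 0.001]
contact_force: [-0.5, 0.4, 2.0]
opening: 0.316
```

Request:
send_rows(translation=[[0,0,0],[0,0,-0.5],[0,0,-0.9],[0,0,-1],[0,0,-1]], rotation=[[0,0,0],[0,0,0],[0,0,0],[0,0,0],[0,0,0]], grip=[20,20,20,20,20])

```text
time: 34.25
eef_pos: [0.4398, -0.0081, 0.1517]
tcp_rot: [0.707, 0.707, -0.0, 0.0]
contact_force: [0.7, -1.1, -1.1]
opening: 0.316
```

Request:
send_rows(translation=[[0.97,0.065,0],[0.97,0.065,0],[0.97,0.065,0],[0.97,0.065,0],[0.97,0.065,0]], rotation=[[0,0,0],[0,0,0],[0,0,0],[0,0,0],[0,0,0]], grip=[20,20,20,20,20])

```text
time: 34.88
eef_pos: [0.4496, 0.1383, 0.1509]
tcp_rot: [0.707, 0.707, 0.0, 0.0]
contact_force: [0.3, 0.2, -1.1]
opening: 0.313
```

Request:
send_rows(translation=[[0.97,0.065,0],[0.97,0.065,0],[0.97,0.065,0],[0.97,0.065,0],[0.97,0.065,0]], rotation=[[0,0,0],[0,0,0],[0,0,0],[0,0,0],[0,0,0]], grip=[20,20,20,20,20])

```text
time: 35.5
eef_pos: [0.4593, 0.2837, 0.1509]
tcp_rot: [0.707, 0.707, 0.0, 0.0]
contact_force: [-0.1, -0.7, -0.7]
opening: 0.317
```

Request:
send_rows(translation=[[0.97,0.065,0],[0.97,0.065,0],[0,0,0],[0,0,0]], rotation=[[0,0,0],[0,0,0],[0,0,0],[0,0,0]], grip=[20,20,20,20])

```text
time: 36.0
eef_pos: [0.463, 0.3405, 0.1504]
tcp_rot: [0.707, 0.707, -0.0, 0.0]
contact_force: [-0.2, -0.7, 0.9]
opening: 0.312
```

Run:
```python
from h import *
c=cam("wrist"); im=c["image"];s=ctrl.get_state();print(s["eef_pos"],s["opening"])
cv2.imwrite("pics/w13.png",im)
```

```text
[0.46311253 0.34025784 0.15032635] 0.3166764140883671
```

View pics/w13.png

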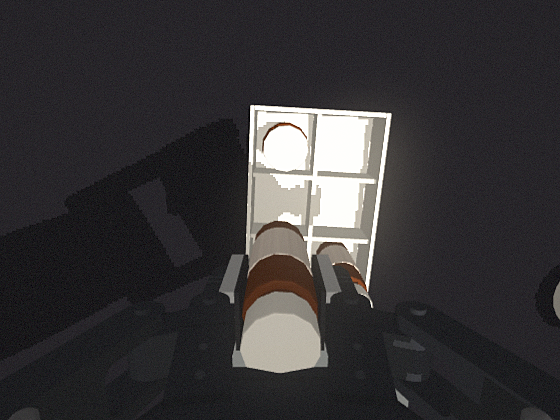

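The bays are seen at rim height: the target bay is centred at about (281,208), below the held vial as planned. I'll lower it and release.

Request:
send_rows(translation=[[0.03,0,0.7],[0,0,0.9],[0,0,0.8],[0,0,0.5],[0,0,0.3]], rotation=[[0,0,0],[0,0,0],[0,0,0],[0,0,0],[0,0,0]], grip=[20,20,20,20,20])

```text
time: 36.67
eef_pos: [0.4633, 0.3413, 0.0537]
tcp_rot: [0.707, 0.707, -0.0, -0.0]
contact_force: [0.7, 0.7, -0.6]
opening: 0.316
```

Request:
send_rows(translation=[[0,0,0.15],[0,0,0.08],[0,0,0],[0,0,0]], rotation=[[0,0,0],[0,0,0],[0,0,0],[0,0,0]], grip=[20,20,20,20])

```text
time: 37.17
eef_pos: [0.4638, 0.3422, 0.0481]
tcp_rot: [0.707, 0.707, 0.001, 0.0]
contact_force: [0.3, -0.4, 0.5]
opening: 0.312
```

Request:
send_rows(translation=[[0,0,0],[0,0,0],[0,0,0],[0,0,-0.4],[0,0,-0.9]], rotation=[[0,0,0],[0,0,0],[0,0,0],[0,0,0],[0,0,0]], grip=[48,48,48,48,48])

```text
time: 37.8
eef_pos: [0.4624, 0.3415, 0.0861]
tcp_rot: [0.707, 0.707, -0.001, -0.0]
contact_force: [-0.7, 0.6, -0.5]
opening: 0.562
```

Request:
send_rows(translation=[[0,0,-1],[0,0,-1],[0,0,-1],[0,0,-1],[0,0,-0.5]], rotation=[[0,0,0],[0,0,0],[0,0,0],[0,0,0],[0,0,0]], grip=[48,48,48,48,48])

```text
time: 38.42
eef_pos: [0.4641, 0.3424, 0.2245]
tcp_rot: [0.707, 0.707, 0.002, 0.001]
contact_force: [0.0, -0.1, -0.4]
opening: 0.565
```

Next I'll move the arm aside a little toward -y and check everything.

Request:
send_rows(translation=[[-0.9,-0.3,0],[-0.9,-0.3,0],[-0.9,0,0],[-0.9,0,0],[0,0,0]], rotation=[[0,0,0],[0,0,0],[0,0,0],[0,0,0],[0,0,0]], grip=[48,48,48,48,48])

```text
time: 39.05
eef_pos: [0.4452, 0.2328, 0.2212]
tcp_rot: [0.708, 0.706, -0.0, -0.0]
contact_force: [0.3, -0.3, 0.2]
opening: 0.562
```

Run:
```python
from h import *
w=cam("wrist")["image"];t=cam("top")["image"];s=cam("scene")["image"]
f=lambda i:cv2.resize(i,(400,300))
cv2.imwrite("pics/end.png",np.vstack([np.hstack([f(t),f(w)]),np.hstack([f(s),f(s[130:310,60:300])])]))
```

```text
(no output)
```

View pics/end.png

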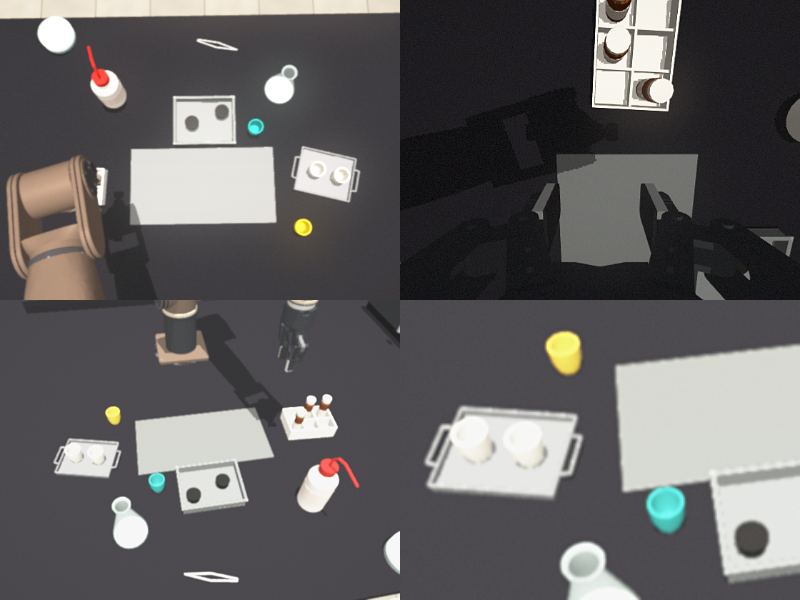

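All five pieces look placed, and the bystanders haven't moved. One last crop will confirm the vials' cap heights and that they're upright.

Run:
```python
from h import *
c=cam("scene"); im=c["image"]; x0,y0,x1,y1=385,125,485,205
b=cv2.resize(im[y0:y1,x0:x1],None,fx=8,fy=7.5,interpolation=cv2.INTER_CUBIC)[:600]
a=np.radians(-3);M=np.array([[np.cos(a),-np.sin(a)],[np.sin(a),np.cos(a)]])
for x,y in [(.466,.3895),(.4638,.342),tuple(M@[.0235,-.047]+[.487,.341])]:
  for z in (.003,.098):
    q=proj(c,[x,y,z]); cv2.circle(b,(int((q[0]-x0+.5)*8),int((q[1]-y0+.5)*7.5)),4,(0,255,0),-1)
cv2.imwrite("pics/rk.png",b)
```

```text
(no output)
```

View pics/rk.png

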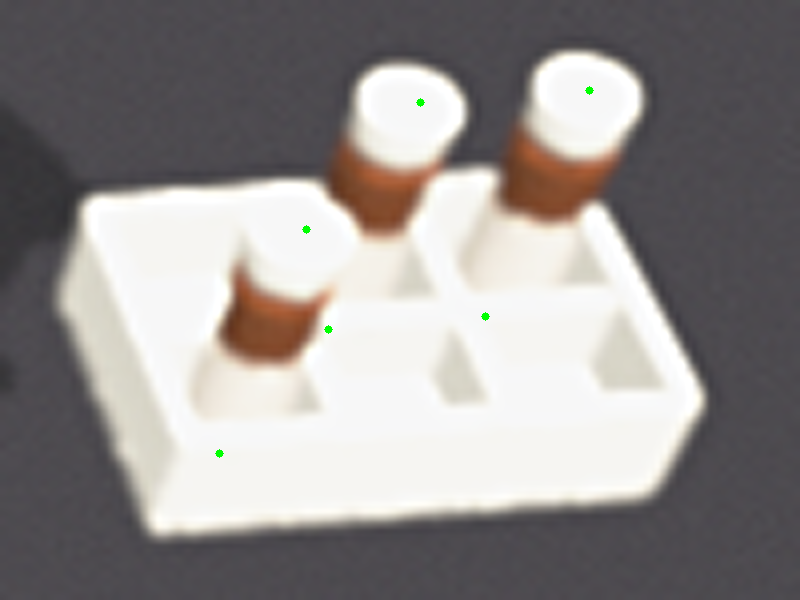

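The green dots are the cap centres expected for a vial standing on the rack floor (z = 98 mm). They fall on all three caps, and all three axes are parallel to the vial that was already there. I'll hand in.

```bash
python3 -c "
from plant import ticket
print(ticket.sign_off())"
```

```text
the job is handed in; nothing more can be done
None
```

All five pieces are put away, and I handed the job in at about 39 s of the 125 s allowed. The sign-off reported no verdict.

- **Vials:** they stand in rack bays (-23.5, +47) and (-23.5, 0) mm. In the last scene picture, the cap centres fall within about 2 px of where they should be for vials on the rack floor. They lean no differently from the vial that was already there.
- **Crucibles:** both stand upright inside the tray rim, about 65 mm apart.
- **Stopper:** it stands on the box floor, clear of the other stopper.
- **Bystanders:** the flask, the wash bottle and the turquoise and yellow look-alikes look unmoved. I judged this by eye in the pictures and did not measure it.

The gripper was clear of everything at the end, and every piece was lowered to within about 1 mm of its floor before release.

Two measurements disagreed along the way:

- **Positions:** the first top-camera positions were up to about 3 mm off the wrist view. I corrected them before gripping each vial and crucible; the stopper needed no correction.
- **Tray angle:** the top view gave about -11° and the wrist view about -14°. Both crucibles still sit well inside the tray.

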